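# Register the blanks and hold the ink flask down in its feeder

## Robot

A 6-joint arm with a two-finger parallel gripper is mounted at the origin on the work surface. World frame = base frame: x ahead of the robot, y to its left, z up, the work surface at z = 0. Lengths are in mm, angles in rad, forces in N, time in s.
With the tool pointing down it reaches from about 300 to 775 mm from the base axis. Payload 14.6 kg.
Tool frame: the origin (TCP) lies midway between the tips of the shut fingers; the grasp point (between the pads) lies 19 mm behind it; z points along the fingers, y is the line along which they close (so a half turn about z gives the same grasp; the last joint's range is limited). The gripper opens to 94 mm and grips with 3 to 60 N. Pads are 16 mm wide; open, the fingers measure 119 mm over their backs; the gripper's body (75 mm by 177 mm) begins 78 mm behind the grasp point.
Start: joints at [1.08, 0.3, 1.521, -0, 1.321, -0.067], TCP at [226.171, 501.334, 205.446] pointing down, gripper open.
Joint ranges: [-3.03, 3.03], [-0.79, 2.21], [0.23, 2.52], [-1.04, 4.18], [0, 3.07], [-2.55, 2.55]. Speed limits (rad/s): [2.22, 2.22, 2.57, 3.14, 3.14, 3.14].

## Interface

Orientations are given as [roll, pitch, yaw] about the fixed x, y, z axes, in that order (R = Rz(yaw) Ry(pitch) Rx(roll)).
In Python, from cell import manip gives the robot as it stands.
- The arm moves only by the shell command python3 -m creep 'ROWS' [OPENING] [FORCE]. ROWS is text: rows parted by semicolons, each of 6 numbers parted by spaces: the shift along the tool's x, y, z normalised to -1 to 1, where 1 is 4 cm, then the turn, a rotation vector about the tool's x, y, z normalised to -1 to 1, where 1 is pi rad. In form: dx dy dz ax ay az; .... A call has 1 to 20 rows; each row shifts and turns the commanded pose from where the row before left it, along the tool's axes as they then stand; what a row does not reach is not made up. A row lasts 1/8 s, in which the tool goes at most 62.5 mm and 10.7 degrees, less where a joint would pass 70% of its speed; a pose out of reach is approached as far as the arm can. A call with a number of a shift or a turn outside -1 to 1 is refused whole. A call with a gripper value outside its range is refused whole. OPENING is the closure, from 0 (fully open) to 1 (shut), set as the call begins (- or left out, the last holds). The fingers move at their own pace and stop on an object; FORCE is the grip in N (left out, the last holds). Time passes only in rows, so rows that do not move let the fingers close. It gives the time, the measured TCP pose, the force, the opening and the grip force at its end, in the units of the state.
- manip.read_state(): the state, without advancing time (a new reading comes with each control period).
- manip.camera(name): name is "scene" or "top" or "wrist"; returns a dict with "color" (420x560x3 uint8, red, green, blue), "range_z" (420x560 float32, mm along the optical axis (not along the pixel's ray), 0 where there is no reading), "camera_matrix" (3x3 intrinsics, pixels), "T" (4x4, takes a point from camera to world coordinates). Camera axes: x right, y down, z forward; pixel columns grow to the right and rows downward; lengths in mm; the calibration is good to about 2 mm. A picture is of the moment at which its call begins.
- manip.sign_off(): hands the job in; it is judged then, once.
The state is a dict: "clock": time; "joints": joint angles; "qd": joint speeds; "effort": joint torques, N m; "eef_pos": TCP position; "eef_rot": TCP orientation; "wrist_force": force on the tool from outside, world axes, zero at the start; "moment": the same for the moment, N m; "finger_gap": finger opening in mm; "finger_force": force on a finger pad.
Only numpy, scipy, OpenCV 4.12 (cv2) and the standard library are available. Lean on these libraries where they do the work, as an engineer would, in place of code of your own. Each camera call takes 0.05 s, during which the arm holds its last target. There are 200 camera calls.

## Task

Get the screen-printing jig ready and open its ink feed: first nudge the three wooden blanks flush and square against the jig's stop rail, each centred on the white mark in front of it, so that they form an even row. Then pick up the round-bellied ink flask, set it upright, foot first, in the feeder's sprung ring and press it straight down until the ring is at its stop; finish while still holding it pressed down. Leave the other things on the table where they are.

Things in the scene. Friction and masses are not known exactly. Their poses are not given: they have to be found in the camera images.
- blank0: left (+y) one of three identical plain wooden printing blanks, 60 mm (its x) by 45 mm (its y) by 14 mm thick, lying loose and skewed on the jig's aluminium bed, about 40 g; origin at the centre of its underside
- blank1: middle one of three identical plain wooden printing blanks, 60 mm (its x) by 45 mm (its y) by 14 mm thick, lying loose and skewed on the jig's aluminium bed, about 40 g; origin at the centre of its underside
- blank2: right (-y) one of three identical plain wooden printing blanks, 60 mm (its x) by 45 mm (its y) by 14 mm thick, lying loose and skewed on the jig's aluminium bed, about 40 g; origin at the centre of its underside
- mark0 (a point): foot of the stop rail's near face at its left (+y) white mark, on the top of the bed (6 mm above the table). x points square into the rail (away from the blanks), y along the rail. A blank flush at this mark has its centre 30 mm before it (x = -30 mm, y = 0) and its x axis square to the rail
- mark1 (a point): foot of the stop rail's near face at its middle white mark, on the top of the bed (6 mm above the table). x points square into the rail (away from the blanks), y along the rail. A blank flush at this mark has its centre 30 mm before it (x = -30 mm, y = 0) and its x axis square to the rail
- mark2 (a point): foot of the stop rail's near face at its right (-y) white mark, on the top of the bed (6 mm above the table). x points square into the rail (away from the blanks), y along the rail. A blank flush at this mark has its centre 30 mm before it (x = -30 mm, y = 0) and its x axis square to the rail
- jig: fixed register jig: aluminium bed 200 x 340 mm, 6 mm thick, with a dark steel stop rail (25 mm wide, top 22 mm above the table) along its far edge, three white marks 105 mm apart on the rail's top; origin on the rail's near face at the middle mark, at table level; x into the rail, y along it; the bed reaches 175 mm in front of the rail's face
- flask: round-bellied grey ink flask with a black stopper, sealed, about 0.2 to 0.4 kg, 128 mm tall: foot 44 mm across and 12 mm high, belly 70 mm across (widest 39 mm up), straight neck and stopper 26 mm across from 72 mm up to the top (grip here from above); stands on the table; origin at the centre of the foot's underside, z up along the neck
- cradle: fixed ink feeder: grey base disc 128 mm across with three guide posts (tops 84 mm above the table, 48 mm from the axis) that carry a steel ring on springs; a short brass spout points along its x; origin at the centre of the base's underside, on the ring's axis
- seat (a point): centre of the sprung ring's top face, moves down with the ring; 75 mm above the table when up. The ring is 76 mm outside, with a 52 mm hole 14 mm deep: the flask's foot goes in with 4 mm to spare all round and its belly comes to rest on the ring's upper edge, the flask's origin then being about 17 mm below this point
- ring (a joint): how far the ring is pressed down, 0 (up) to 0.016 m (at its stop). The springs hold it up even with the flask resting in it; about 7.5 N starts it moving, 15.5 N brings it to the stop, flask's and ring's weight included
- bottle: straight-sided grey bottle, 56 mm across, 125 mm tall, bystander; origin at the centre of its underside
- tin: ink tin, 86 mm across, 95 mm tall, bystander; origin at the centre of its underside
- jar: small jar with a metal lid, 64 mm across, 80 mm tall, bystander; origin at the centre of its underside
- tape: roll of tape lying flat, 84 mm across, 25 mm high, bystander; origin at the centre of its underside
- knife: ink knife 200 mm long and 24 mm wide, lying along its x axis, bystander; origin at the centre of its underside
- squeegee: wooden squeegee, 260 mm long along its y axis, 50 mm high, bystander; origin at the centre of its underside (of the wooden handle)
- mug: white mug, 80 mm across, 70 mm tall, bystander; origin at the centre of its underside
There are look-alikes about, which are no part of the job. What is shaped like the blank1 but yellow is not meant. Leave any orange look-alike of the blank0 alone.

How it is judged (in metres and radians):
On the way, in this order (a step that is already met when the one before it is completed fails the run):
1. all three blanks lie flush and square against the rail at their marks, let go (x of blank0 in the frame of mark0 above -0.035 m and y of blank0 in the frame of mark0 between -0.01 and 0.01 m and z of blank0 in the frame of mark0 below 0.004 m and angle between the x axis of blank0 and the x axis of mark0, either way round below 0.09 rad and x of blank1 in the frame of mark1 above -0.035 m and y of blank1 in the frame of mark1 between -0.01 and 0.01 m and z of blank1 in the frame of mark1 below 0.004 m and angle between the x axis of blank1 and the x axis of mark1, either way round below 0.09 rad and x of blank2 in the frame of mark2 above -0.035 m and y of blank2 in the frame of mark2 between -0.01 and 0.01 m and z of blank2 in the frame of mark2 below 0.004 m and angle between the x axis of blank2 and the x axis of mark2, either way round below 0.09 rad and contact force between the fingers and blank0 below 0.5 N and contact force between the fingers and blank1 below 0.5 N and contact force between the fingers and blank2 below 0.5 N), for 0.2 s.
2. the flask is lifted clear of the table (height (world z) of flask above 0.04 m), for 0.1 s.
3. the flask sits in the ring and the ring is pressed down (value of joint ring above 0.012 m and horizontal distance between flask and seat below 0.008 m and z of flask in the frame of seat below -0.011 m and angle between flask's own z axis and vertical below 0.2 rad and contact force between the fingers and flask above 2 N and contact force between flask and cradle above 6 N and contact force between each of the arm, the fingers and cradle below 1 N), for 0.3 s.
At the end, for the whole second after the job is handed in: Robot still holds flask down: ring 12+ of 16 mm, flask within 8 mm of its axis, foot 11+ mm below ring top, tilt < 0.2 rad, fingers-flask > 2 N, flask-ring > 6 N, robot off the feeder. Blanks flat on bed, within 5 mm of flush, 10 mm of their marks, 0.09 rad of square (all of step 3 and x of blank0 in the frame of mark0 above -0.035 m and y of blank0 in the frame of mark0 between -0.01 and 0.01 m and z of blank0 in the frame of mark0 below 0.004 m and angle between the x axis of blank0 and the x axis of mark0, either way round below 0.09 rad and x of blank1 in the frame of mark1 above -0.035 m and y of blank1 in the frame of mark1 between -0.01 and 0.01 m and z of blank1 in the frame of mark1 below 0.004 m and angle between the x axis of blank1 and the x axis of mark1, either way round below 0.09 rad and x of blank2 in the frame of mark2 above -0.035 m and y of blank2 in the frame of mark2 between -0.01 and 0.01 m and z of blank2 in the frame of mark2 below 0.004 m and angle between the x axis of blank2 and the x axis of mark2, either way round below 0.09 rad); the arm keeps its last pose, push and grip.
It fails at once if a bystander is moved by more than 30 mm (distance of any of bottle, tin, jar, tape, knife, squeegee, mug from where it was at the start of the episode above 0.03 m).
It fails at once if the flask is tipped over (more than 0.6 rad) (angle between flask's own z axis and vertical above 0.6 rad).
It also fails if it takes over 61 s, if anything falls off the work surface, if the arm or the gripper's body presses on something with over 40 N, if the wrist force passes 120 N, or if a joint passes its speed limit or range.

## Working session

There is one attempt and no reset: what is moved stays moved. The work goes in short steps, Python scripts to look and compute and a shell command to move; the robot and the scene stay as the last step left them, time stands still between calls to the robot, and variables do not carry over. Pictures are saved under pics/ and viewed, at most 10 in all, crops included, and the job is handed in when it is done.

```bash
mkdir -p pics; ls; python3 - <<'E'
from cell import manip
import cv2,numpy as np
for n in ["scene","top"]:
    c=manip.camera(n); np.savez(f"pics/{n}0.npz",**c)
    cv2.imwrite(f"pics/{n}0.png",cv2.cvtColor(c["color"],cv2.COLOR_RGB2BGR))
    print(n,c["camera_matrix"].round(1).tolist(),c["T"].round(3).tolist(),(c["range_z"]>0).mean())
s=manip.read_state();print({k:np.round(v,3).tolist() for k,v in s.items()})
E
```

```text
pics
scene [[399.9, 0.0, 278.3], [0.0, 399.9, 212.2], [0.0, 0.0, 1.0]] [[-0.701, 0.534, -0.472, 980.112], [0.713, 0.542, -0.446, 554.365], [0.018, -0.649, -0.761, 859.346], [0.0, 0.0, 0.0, 1.0]] 0.995969387755102
top [[468.7, 0.0, 267.4], [0.0, 468.7, 212.9], [0.0, 0.0, 1.0]] [[0.028, -0.992, 0.122, 348.942], [-0.999, -0.031, -0.023, 104.969], [0.027, -0.121, -0.992, 1490.948], [0.0, 0.0, 0.0, 1.0]] 0.9956887755102041
{'clock': 0.1, 'joints': [1.08, 0.3, 1.522, -0.0, 1.321, -0.067], 'qd': [0.001, -0.001, -0.003, -0.001, -0.001, 0.002], 'effort': [0.001, -53.263, -35.329, 0.071, 0.023, -0.0], 'eef_pos': [226.078, 501.135, 204.945], 'eef_rot': [-3.141, -0.0, 2.718], 'wrist_force': [-0.347, -0.357, 0.191], 'moment': [-0.009, 0.03, 0.006], 'finger_force': 0.0, 'finger_gap': 94.023}
```

View pics/scene0.png

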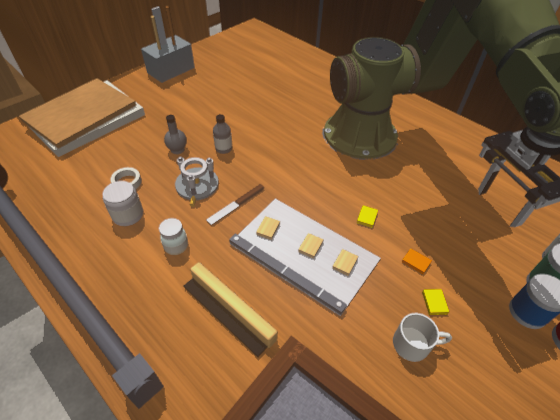

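View pics/top0.png

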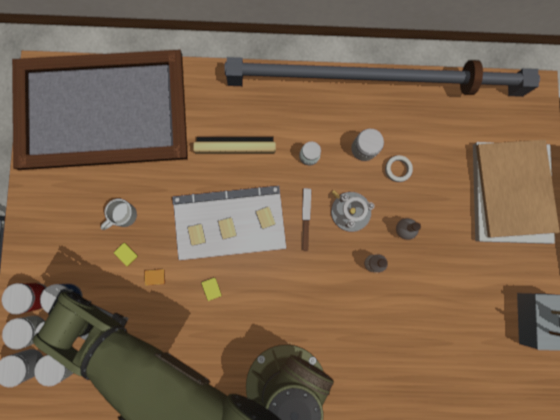

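Scene view: the flask (round belly) is at (175,135), and the look-alike straight bottle is at (222,133). The feeder is at (195,178) and the blanks are at (268,228), (311,246) and (345,262). Top view: flask (408,229), bottle (376,263), feeder (351,210), blanks (265,218), (228,228) and (197,234), rail marks along (180–275,195).

Could be mistaken for what I want:
- **Flask:** the bottle at top (376,263).
- **Blanks:** the yellow pads at top (125,254) and (211,289), and the orange one at top (154,277). None of these is on the bed.

Next I measure and check the choice in one close crop.

```bash
cat > h.py <<'E'
import numpy as np,cv2
def load(p): return dict(np.load(p))
def ray(c,uv,z):
    uv=np.atleast_2d(np.array(uv,float)); K=c["camera_matrix"];T=c["T"]
    d=np.c_[(uv-K[:2,2])/K[0,0],np.ones(len(uv))]@T[:3,:3].T; o=T[:3,3]
    return o+d*((z-o[2])/d[:,2])[:,None]
def cloud(c):
    h,w=c["range_z"].shape;K=c["camera_matrix"];u,v=np.meshgrid(np.arange(w),np.arange(h))
    z=c["range_z"];P=np.stack([(u-K[0,2])/K[0,0]*z,(v-K[1,2])/K[1,1]*z,z],-1)
    return P@c["T"][:3,:3].T+c["T"][:3,3]
def blobs(mask,amin,amax):
    cs,_=cv2.findContours(mask.astype(np.uint8),cv2.RETR_EXTERNAL,cv2.CHAIN_APPROX_NONE)
    return [k for k in cs if amin<=cv2.contourArea(k)<=amax]
def hsv(c): return cv2.cvtColor(c["color"],cv2.COLOR_RGB2HSV)
def rects(c,mask,z,amin,amax):
    out=[]
    for k in blobs(mask,amin,amax):
        P=ray(c,k[:,0],z)[:,:2].astype(np.float32); (cx,cy),(a,b),t=cv2.minAreaRect(P)
        out.append((k[:,0].mean(0).round().astype(int).tolist(),round(cx,1),round(cy,1),round(a,1),round(b,1),round(t,1)))
    return out
E
python3 - <<'E'
from h import *
for n,box in [("top",(165,180,300,265)),("scene",(225,195,385,315))]:
    c=load(f"pics/{n}0.npz");H=hsv(c);P=cloud(c);x0,y0,x1,y1=box
    R=np.zeros(H.shape[:2],bool);R[y0:y1,x0:x1]=1
    print(n,"blank px hsv",[H[p].tolist() for p in ([(218,265),(228,228),(234,197)] if n=="top" else [(227,268),(246,311),(262,345)])])
    m=R&(H[...,0]<32)&(H[...,1]>60)&(H[...,1]<175)&(H[...,2]>110)
    for r in rects(c,m,20,60,1200): print(" blank?",r)
    bed=R&(H[...,1]<40)&(H[...,2]>120)
    for r in rects(c,cv2.morphologyEx(bed.astype(np.uint8),cv2.MORPH_CLOSE,np.ones((9,9))),6,2000,30000): print(" bed",r)
    for r in rects(c,R&(H[...,2]>170)&(H[...,1]<50),22,2,60): print(" mark?",r)
    for nm,p in {"top":{"flask":(408,229),"bottle":(376,263),"cr":(351,210)},"scene":{"flask":(175,135),"bottle":(222,133),"cr":(195,178)}}[n].items():
        u,v=p;w=P[v-25:v+25,u-25:u+25].reshape(-1,3);w=w[w[:,2]>30]
        print(nm,len(w),w.max(0).round(),w.min(0).round(), "top pts",w[w[:,2]>w[:,2].max()-12].mean(0).round(1))
a=cv2.imread("pics/scene0.png")[95:325,110:460];b=cv2.imread("pics/top0.png")[180:280,165:435]
cv2.imwrite("pics/crop1.png",cv2.resize(a[:, :],None,fx=2.2,fy=2.2,interpolation=cv2.INTER_CUBIC))
E
```

```text
top blank px hsv [[23, 77, 172], [25, 74, 173], [24, 77, 173]]
 bed ([228, 221], 499.0, 192.0, 203.8, 340.2, 7.9)
flask 426 [ 525.  105. 1491.] [ 349. -398.   32.] top pts [ 348.9  105.  1490.9]
bottle 333 [ 409.  105. 1491.] [ 349. -293.   31.] top pts [ 348.9  105.  1490.9]
cr 449 [ 590.  105. 1491.] [ 349. -252.   31.] top pts [ 348.9  105.  1490.9]
scene blank px hsv [[21, 115, 224], [21, 113, 225], [20, 117, 224]]
 blank? ([345, 262], 457.0, 294.0, 67.4, 45.6, 14.9)
 blank? ([310, 245], 479.8, 199.1, 67.0, 45.7, 17.0)
 blank? ([268, 228], 517.4, 79.8, 67.0, 46.2, 22.8)
 blank? ([235, 198], 509.4, -51.5, 41.9, 68.3, 49.5)
 bed ([308, 254], 496.6, 188.9, 200.8, 345.9, 7.8)
 mark? ([338, 304], 559.1, 356.0, 8.4, 6.9, 39.1)
 mark? ([236, 238], 601.3, 47.2, 9.7, 10.4, 8.5)
flask 541 [980. 554. 859.] [ 457. -391.   30.] top pts [980.1 554.4 859.3]
bottle 464 [980. 554. 859.] [ 355. -288.   30.] top pts [980.1 554.4 859.3]
cr 576 [980. 554. 859.] [ 489. -250.   30.] top pts [980.1 554.4 859.3]
```

View pics/crop1.png

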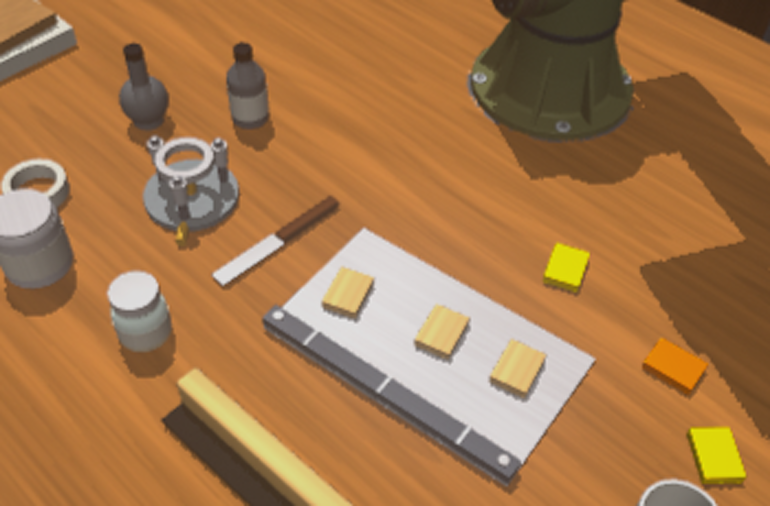

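The crop confirms it. The round-bellied flask is the left one (crop 145,95), the straight bottle is at (248,90), the three plain wood blanks are on the bed, and the yellow and orange pads are off it. Jig yaw comes to about 7.8° from the bed and the rail bolts. I'll move over the jig for a close wrist view.

```bash
python3 -m creep '-0.75 -0.375 -0.26 0 0 0;-0.75 -0.375 -0.26 0 0 0;-0.75 -0.375 -0.26 0 0 0;-0.75 -0.375 -0.26 0 0 0;-0.75 -0.375 -0.26 0 0 0;-0.75 -0.375 -0.26 0 0 0;-0.75 -0.375 -0.26 0 0 0;-0.75 -0.375 -0.26 0 0 0;-0.75 -0.375 -0.26 0 0 0;-0.75 -0.375 -0.26 0 0 0;-0.75 -0.375 -0.26 0 0 0;-0.75 -0.375 -0.26 0 0 0;0 0 0 0 0 -0.045;0 0 0 0 0 -0.045;0 0 0 0 0 -0.045;0 0 0 0 0 -0.045;0 0 0 0 0 0' - -
python3 - <<'E'
from h import *
from cell import manip
c=manip.camera("wrist");np.savez("pics/w1.npz",**c)
cv2.imwrite("pics/w1.png",cv2.cvtColor(c["color"],cv2.COLOR_RGB2BGR))
print(c["camera_matrix"].round(1).tolist(),c["T"].round(3).tolist())
for n,cs in {"top":{"flask":(408,229),"bottle":(376,263),"cr":(351,210)},"scene":{"flask":(175,135),"bottle":(222,133),"cr":(195,178)}}.items():
    c=load(f"pics/{n}0.npz");P=cloud(c);ok=(c["range_z"]>0)
    for nm,(u,v) in cs.items():
        w=P[v-30:v+30,u-30:u+30][ok[v-30:v+30,u-30:u+30]]
        for lo,hi in [(20,60),(64,80),(84,112),(116,135)]:
            q=w[(w[:,2]>lo)&(w[:,2]<hi)]
            if len(q)>4:
                (cx,cy),(a,b),t=cv2.minAreaRect(q[:,:2].astype(np.float32)); print(n,nm,lo,len(q),q[:,:2].mean(0).round(),"rect",round(cx),round(cy),round(a),round(b))
E
```

```text
clock: 2.22
eef_pos: [480.2, 189.2, 330.0]
eef_rot: [-3.141, -0.001, -3.001]
wrist_force: [-0.3, 0.6, 0.1]
finger_gap: 93.8
finger_force: 0.0
[[333.6, 0.0, 278.1], [0.0, 333.6, 202.6], [0.0, 0.0, 1.0]] [[-0.139, 0.953, 0.27, 401.383], [0.99, 0.134, 0.038, 177.353], [0.0, 0.273, -0.962, 509.724], [0.0, 0.0, 0.0, 1.0]]
top flask 20 141 [ 488. -351.] rect 492 -362 69 61
top flask 64 125 [ 488. -356.] rect 452 -335 56 154
top flask 84 45 [ 453. -320.] rect 444 -317 23 147
top flask 116 74 [ 488. -360.] rect 451 -317 25 155
top bottle 20 91 [ 415. -283.] rect 423 -293 39 151
top bottle 64 45 [ 386. -258.] rect 424 -290 53 149
top bottle 84 123 [ 382. -260.] rect 383 -267 45 49
top bottle 116 67 [ 383. -266.] rect 383 -266 23 25
top cr 20 58 [ 546. -189.] rect 554 -199 133 85
top cr 64 335 [ 545. -196.] rect 545 -207 100 95
top cr 84 18 [ 545. -201.] rect 535 -195 90 77
scene flask 20 227 [ 501. -345.] rect 497 -352 45 67
scene flask 64 243 [ 518. -276.] rect 518 -286 203 66
scene flask 84 63 [ 495. -355.] rect 517 -301 140 24
scene flask 116 61 [ 492. -362.] rect 492 -364 23 25
scene bottle 20 171 [ 391. -248.] rect 390 -252 32 56
scene bottle 64 162 [ 448. -228.] rect 443 -234 168 63
scene bottle 84 124 [ 388. -256.] rect 431 -216 155 44
scene bottle 116 56 [ 382. -263.] rect 381 -264 24 26
scene cr 20 167 [ 527. -215.] rect 481 -235 216 159
scene cr 64 401 [ 544. -192.] rect 547 -203 99 93
scene cr 84 8 [ 556. -176.] rect 554 -185 76 81
```

View pics/w1.png

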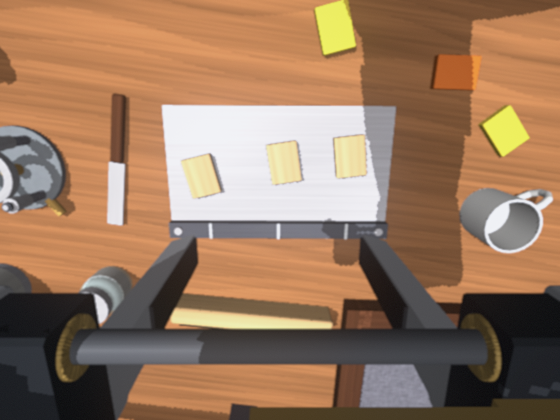

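Wrist view: the three rail marks are at about (211,230), (279,231) and (347,230), and the rail's near edge is at row ~222. The blanks are at (201,176), (284,163) and (350,157), all clear on the bed. I'll measure them here.

```bash
cat > jig.py <<'E'
from h import *
def measure(c,J=None,verbose=True,box=(150,100,405,245)):
    H=hsv(c);x0,y0,x1,y1=box;R=np.zeros(H.shape[:2],bool);R[y0:y1,x0:x1]=1
    m=R&(H[...,0]>14)&(H[...,0]<32)&(H[...,1]>45)&(H[...,1]<175)&(H[...,2]>110)
    return rects(c,m,20,250,20000),H,R
E
python3 - <<'E'
from jig import *
c=load("pics/w1.npz");r,H,R=measure(c)
for q in r: print("blank",q)
# rail marks: bright pixels between dark rail rows
S=R.copy();S[:224]=0;S[237:]=0
for k in blobs(S&(H[...,2]>140)&(H[...,1]<60),4,100):
    P=ray(c,k[:,0],22);print("mark",k[:,0].mean(0).round(1),P[:,:2].mean(0).round(1),"xmin/max",P[:,0].min().round(1),P[:,0].max().round(1))
dark=(H[...,2]<115)
# near edge of rail top: first dark row per column
e=[]
for u in range(178,380,4):
    col=c["color"][205:236,u].astype(int).mean(-1);g=np.diff(col);i=g.argmin();e.append((u,205+i+.5))
e=np.array(e);p=np.polyfit(e[:,0],e[:,1],1);res=e[:,1]-np.polyval(p,e[:,0]);k=abs(res)<1.5
p=np.polyfit(e[k,0],e[k,1],1);print("edge fit",p,k.sum(),len(e))
for z in (22,6):
    A=ray(c,[[180,np.polyval(p,180)],[279,np.polyval(p,279)],[380,np.polyval(p,380)]],z);print(z,A[:,:2].round(1).tolist())
print(c["color"][214:242,260].mean(-1).round().tolist())
for k in blobs(R&(H[...,1]<45)&(H[...,2]>110),3000,1e5):
    print("bed box",cv2.boundingRect(k))
P=cloud(c);print("z check bed,blank,rail",P[130,230],P[163,284],P[230,250])
E
```

```text
blank ([201, 176], 514.1, 77.4, 59.9, 44.7, 22.2)
blank ([284, 162], 476.7, 196.8, 60.0, 44.2, 16.7)
blank ([350, 156], 454.2, 291.3, 60.1, 45.4, 14.7)
mark [377.9 231.8] [563.4 357.4] xmin/max 558.3 568.8
mark [177.4 231.1] [605.7  47.9] xmin/max 598.8 612.5
mark [345.6 230. ] [567.4 307. ] xmin/max 557.4 577.6
mark [277.7 230. ] [582.2 202.3] xmin/max 571.8 592.4
mark [210.2 230.2] [597.1  98.3] xmin/max 586.5 607.2
edge fit [4.16339175e-17 2.20500000e+02] 51 51
22 [[587.7, 50.9], [566.4, 202.2], [544.7, 356.5]]
6 [[593.8, 46.8], [571.8, 203.0], [549.4, 362.4]]
[236.0, 237.0, 238.0, 237.0, 236.0, 228.0, 166.0, 98.0, 77.0, 96.0, 116.0, 123.0, 124.0, 126.0, 124.0, 124.0, 125.0, 123.0, 121.0, 122.0, 124.0, 124.0, 122.0, 125.0, 134.0, 144.0, 147.0, 145.0]
bed box (162, 105, 234, 117)
z check bed,blank,rail [442.19423058 111.35928583   5.1092289 ] [476.94657008 196.91151462  22.69339683] [587.87400683 159.69726904  22.66070543]
```

Sizes match (60×45, marks 105 mm apart, heights correct). In jig coordinates with the tool already aligned (tool x = −rail x, tool y = along the rail), the blanks sit as follows:

| Blank | x (mm) | y from its mark (mm) | Skew (°) |
|---|---|---|---|
| blank1 | −92.7 | +9.5 | 8.6 |
| blank0 | −101.6 | +1.2 | 6.6 |
| blank2 | −72.5 | −9 | 14.1 |

I'll start with blank1.

```bash
python3 -m creep '0.06 0.2 0 0 0 -0.048;0 0 1 0 0 0;0 0 1 0 0 0;0 0 1 0 0 0;0 0 1 0 0 0;0 0 1 0 0 0;0 0 1 0 0 0;0 0 1 0 0 0;0 0 0.5 0 0 0;0 0 0.3 0 0 0;0 0 0.2 0 0 0;0 0 0 0 0 0' 0.25 8 && python3 -m creep '0 0 0 0 0 0;0 0 0 0 0 0;0 0 0 0 0 0;0 0 0 0 0 0;0 0 0 0 0 0' 1 8
```

```text
clock: 3.78
eef_pos: [476.9, 196.8, 10.3]
eef_rot: [-3.142, -0.0, -2.85]
wrist_force: [-0.3, -0.4, 0.2]
finger_gap: 70.4
finger_force: 0.0
clock: 4.4
eef_pos: [477.0, 196.9, 10.6]
eef_rot: [3.142, 0.001, -2.849]
wrist_force: [-1.2, -0.8, 5.2]
finger_gap: 44.9
finger_force: 8.0
```

```bash
python3 -m creep '0 0 0 0 0 0.048;-0.4 -0.06 0 0 0 0;-0.4 -0.06 0 0 0 0;-0.4 -0.06 0 0 0 0;-0.2 -0.06 0 0 0 0;-0.1 0 0 0 0 0;-0.07 0 0 0 0 0;-0.04 0 0 0 0 0;-0.04 0 0 0 0 0;0 0 0 0 0 0' 1 8
```

```text
clock: 5.65
eef_pos: [542.2, 196.5, 9.9]
eef_rot: [-3.141, -0.003, -3.0]
wrist_force: [-8.5, -0.5, 4.8]
finger_gap: 45.1
finger_force: 8.0
```

```bash
python3 -m creep '0 0 0 0 0 0;0 0 0 0 0 0;0 0 0 0 0 0;0 0 -0.5 0 0 0;0 0 -1 0 0 0;0.613 0.885 0 0 0 0;0.613 0.885 0 0 0 0;0.613 0.885 0 0 0 -0.037;0 0 0.8 0 0 0;0 0 0.5 0 0 0;0 0 0.2 0 0 0;0 0 0 0 0 0' 0.25 8 && python3 -m creep '0 0 0 0 0 0;0 0 0 0 0 0;0 0 0 0 0 0;0 0 0 0 0 0' 1 8
```

```text
clock: 7.15
eef_pos: [455.7, 291.3, 10.2]
eef_rot: [-3.141, -0.0, -2.884]
wrist_force: [0.2, 0.3, 0.1]
finger_gap: 70.6
finger_force: 0.0
clock: 7.65
eef_pos: [455.9, 291.5, 10.7]
eef_rot: [3.141, 0.001, -2.884]
wrist_force: [-0.2, -0.1, 5.0]
finger_gap: 44.9
finger_force: 8.0
```

```bash
python3 -m creep '0 0 0 0 0 0.037;-0.45 -0.01 0 0 0 0;-0.45 -0.01 0 0 0 0;-0.45 -0.01 0 0 0 0;-0.22 0 0 0 0 0;-0.12 0 0 0 0 0;-0.08 0 0 0 0 0;-0.05 0 0 0 0 0;-0.05 0 0 0 0 0;0 0 0 0 0 0' 1 8
```

```text
clock: 8.9
eef_pos: [529.0, 300.8, 10.2]
eef_rot: [-3.141, -0.002, -3.0]
wrist_force: [-5.6, -0.8, 6.4]
finger_gap: 44.8
finger_force: 8.0
```

```bash
python3 -m creep '0 0 0 0 0 0;0 0 0 0 0 0;0 0 0 0 0 0;0 0 -0.5 0 0 0;0 0 -1 0 0 0;0.193 -0.913 0 0 0 0;0.193 -0.913 0 0 0 0;0.193 -0.913 0 0 0 0;0.193 -0.913 0 0 0 0;0.193 -0.913 0 0 0 0;0.19 -0.91 0 0 0 -0.039;0 0 0 0 0 -0.039;0 0 0.8 0 0 0;0 0 0.5 0 0 0;0 0 0.2 0 0 0;0 0 0 0 0 0' 0.25 8 && python3 -m creep '0 0 0 0 0 0;0 0 0 0 0 0;0 0 0 0 0 0;0 0 0 0 0 0' 1 8
```

```text
clock: 10.9
eef_pos: [515.4, 77.5, 10.9]
eef_rot: [-3.141, 0.0, -2.755]
wrist_force: [0.7, -0.2, -0.8]
finger_gap: 70.6
finger_force: 0.0
clock: 11.4
eef_pos: [515.3, 77.4, 10.7]
eef_rot: [-3.141, 0.001, -2.755]
wrist_force: [-0.9, -1.0, 5.8]
finger_gap: 44.6
finger_force: 8.0
```

```bash
python3 -m creep '0 0 0 0 0 0.039;0 0 0 0 0 0.039;-0.35 0.115 0 0 0 0;-0.35 0.115 0 0 0 0;-0.2 0 0 0 0 0;-0.1 0 0 0 0 0;-0.07 0 0 0 0 0;-0.05 0 0 0 0 0;-0.03 0 0 0 0 0;0 0 0 0 0 0' 1 8 && python3 -m creep '0 0 0 0 0 0;0 0 0 0 0 0;0 0 0 0 0 0;0 0 -0.5 0 0 0;0.5 0.5 -1 0 0 0;0.8 0.8 -1 0 0 0;0.8 0.8 -1 0 0 0;0.4 0.5 -1 0 0 0;0 0 0 0 0 0' 0.25 8
python3 - <<'E'
from jig import *
from cell import manip
c=manip.camera("wrist");np.savez("pics/w2.npz",**c)
cv2.imwrite("pics/w2.png",cv2.cvtColor(c["color"],cv2.COLOR_RGB2BGR))
E
```

```text
clock: 12.65
eef_pos: [557.9, 92.8, 9.8]
eef_rot: [3.141, -0.004, -3.0]
wrist_force: [-8.7, -0.7, 5.4]
finger_gap: 45.0
finger_force: 8.0
clock: 13.78
eef_pos: [445.9, 183.1, 193.2]
eef_rot: [3.141, 0.006, -2.998]
wrist_force: [0.4, 0.2, -0.3]
finger_gap: 70.7
finger_force: 0.0
```

View pics/w2.png

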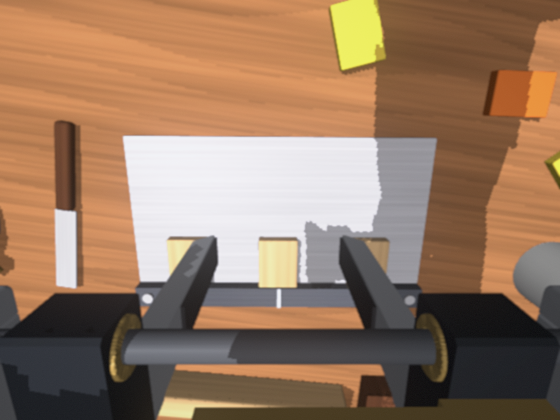

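The middle blank (278,263) is flush and on its mark (279,297). The fingers hide part of the outer two, so I'll raise and back off to check all three.

```bash
python3 -m creep '0.5 0.1 -1 0 0 0;0.5 0.1 -1 0 0 0;0.5 0 -1 0 0 0;0 0 -0.5 0 0 0;0 0 0 0 0 0' 0 8
python3 - <<'E'
from jig import *
from cell import manip
c=manip.camera("wrist");np.savez("pics/w3.npz",**c)
cv2.imwrite("pics/w3.png",cv2.cvtColor(c["color"],cv2.COLOR_RGB2BGR))
J=np.array([[.99,.1409],[-.1409,.99]]);O=np.array([569.8,200.5])
r,H,R=measure(c,box=(120,60,430,262))
for q in r: print("blank",q,(J@(np.array(q[1:3])-O)).round(1),"skew",round((q[5]-8.1+45)%90-45,1))
for k in blobs(R&(H[...,2]>140)&(H[...,1]<60),4,100):
    P=ray(c,k[:,0],22)[:,:2].mean(0);print("mark",k[:,0].mean(0).round(1),(J@(P-O)).round(1))
E
```

```text
clock: 14.45
eef_pos: [385.8, 181.0, 330.0]
eef_rot: [3.142, 0.001, -3.001]
wrist_force: [1.0, 0.3, -0.4]
finger_gap: 93.8
finger_force: 0.0
blank ([339, 252], 511.3, 296.8, 32.8, 45.1, 8.0) [-44.3 103.6] skew -0.1
blank ([274, 252], 525.7, 194.3, 32.8, 43.3, 8.0) [-44.5   0.1] skew -0.1
blank ([210, 252], 539.3, 91.8, 34.5, 42.3, 8.0) [ -45.5 -103.3] skew -0.1
blank ([328, 100], 287.4, 237.7, 62.8, 48.2, 22.0) [-274.3   76.6] skew 13.9
```

View pics/w3.png

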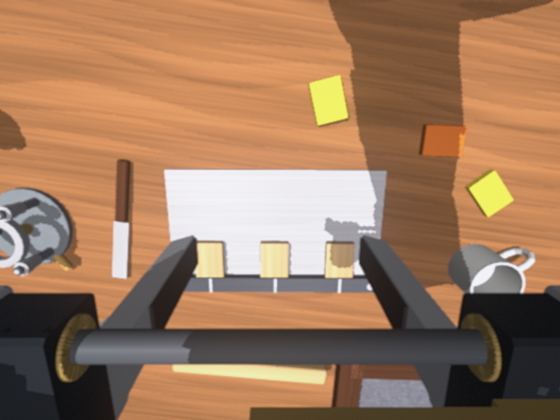

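All three blanks are flush, square and on their marks: blanks at columns 210/274/339, marks at 211/275/340, skew ~0°, near edges ~60 mm from the face. Next I go to a viewpoint over the flask and feeder.

```bash
python3 -m creep '-0.081 -0.879 0 0 0 0;-0.081 -0.879 0 0 0 0;-0.081 -0.879 0 0 0 0;-0.081 -0.879 0 0 0 0;-0.081 -0.879 0 0 0 0;-0.081 -0.879 0 0 0 0;-0.081 -0.879 0 0 0 0;0 0 0 0 0 0.057;0 0 0 0 0 0.057;0 0 0 0 0 0.057;0 0 0 0 0 0.057;0 0 0 0 0 0.057;0 0 0 0 0 0.057;-0.813 -0.344 0 0 0 0;-0.813 -0.344 0 0 0 0;-0.813 -0.344 0 0 0 0;-0.813 -0.344 0 0 0 0;-0.813 -0.344 0 0 0 0;-0.813 -0.344 0 0 0 0;-0.813 -0.344 0 0 0 0' 0 8 && python3 -m creep '0 0 0 0 0 0'
python3 - <<'E'
from h import *
from cell import manip
c=manip.camera("wrist");np.savez("pics/w4.npz",**c)
cv2.imwrite("pics/w4.png",cv2.cvtColor(c["color"],cv2.COLOR_RGB2BGR))
P=cloud(c);ok=c["range_z"]>0
def fit(name,near,r,lo,hi):
    m=ok&(abs(P[...,0]-near[0])<r)&(abs(P[...,1]-near[1])<r)&(P[...,2]>lo)&(P[...,2]<hi)
    q=P[m]
    if len(q)<5: print(name,"few");return
    (cx,cy),rad=cv2.minEnclosingCircle(q[:,:2].astype(np.float32));vv,uu=np.nonzero(m)
    print(name,len(q),"circ",round(cx,1),round(cy,1),round(rad,1),"mean",q.mean(0).round(1),"px",uu.mean().round(),vv.mean().round())
fit("neck top",(491,-362),40,118,135)
fit("ring",(546,-203),42,68,79)
fit("ring40",(546,-203),60,68,79)
fit("posts",(546,-203),60,81,92)
fit("base",(546,-203),75,4,30)
E
```

```text
clock: 17.0
eef_pos: [500.5, -301.0, 327.5]
eef_rot: [-3.14, -0.003, 2.208]
wrist_force: [0.0, 0.4, -0.2]
finger_gap: 94.2
finger_force: 0.0
clock: 17.12
eef_pos: [500.3, -301.4, 326.7]
eef_rot: [-3.14, -0.004, 2.206]
wrist_force: [0.7, 0.5, 0.4]
finger_gap: 93.9
finger_force: 0.0
neck top 381 circ 490.6 -366.7 13.0 mean [ 490.  -365.4  127.7] px 240.0 217.0
ring 1790 circ 550.1 -196.3 50.6 mean [ 544.6 -196.6   75.1] px 356.0 126.0
ring40 2031 circ 543.8 -196.7 58.5 mean [ 542.6 -196.2   75.1] px 355.0 125.0
posts 257 circ 543.8 -197.4 54.0 mean [ 542.8 -196.3   83. ] px 357.0 125.0
base 3936 circ 553.6 -189.5 76.0 mean [ 537.7 -196.4   12.6] px 343.0 121.0
```

View pics/w4.png

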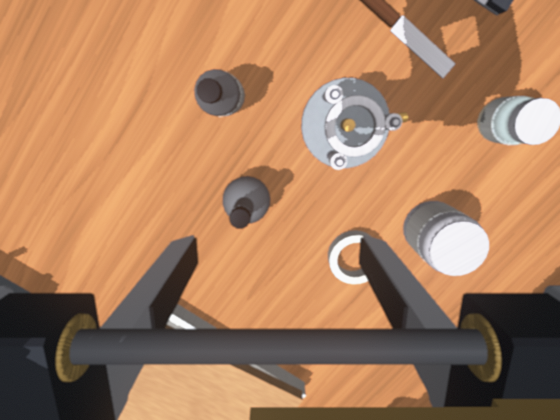

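Wrist view: the flask's stopper is at (240,217) with a 13.0 mm radius fit, matching the 26 mm neck. The straight bottle is at (215,92) and the feeder at (347,123), its posts circle centred on (544,−197) with 48+6 mm radius. I'll grasp the flask's neck.

```bash
python3 -m creep '-0.585 -0.58 0.5 0 0 0;-0.585 -0.58 0.5 0 0 0;0 0 1 0 0 0;0 0 1 0 0 0;0 0 1 0 0 0;0 0 1 0 0 0;0 0 0.5 0 0 0;0 0 0.3 0 0 0;0 0 0.22 0 0 0;0 0 0 0 0 0' 0 50 && python3 -m creep '0 0 0 0 0 0;0 0 0 0 0 0;0 0 0 0 0 0;0 0 0 0 0 0;0 0 0 0 0 0;0 0 0 0 0 0;0 0 0 0 0 0;0 0 0 0 0 0' 1 50
python3 - <<'E'
from h import *
c=load("pics/w4.npz");P=cloud(c);d=np.hypot(P[...,0]-543.8,P[...,1]+197.4)
m=(c["range_z"]>0)&(abs(P[...,2]-75)<4)&(d<44)
m=cv2.morphologyEx(m.astype(np.uint8),cv2.MORPH_OPEN,np.ones((2,2)))
cs,hi=cv2.findContours(m,cv2.RETR_CCOMP,cv2.CHAIN_APPROX_NONE)
for k,h in zip(cs,hi[0]):
    if len(k)<40: continue
    X=ray(c,k[:,0],75)[:,:2]
    for _ in range(4):
        A=np.c_[2*X,np.ones(len(X))];s=np.linalg.lstsq(A,(X**2).sum(1),rcond=None)[0];r=np.sqrt(s[2]+s[:2]@s[:2])
        e=np.hypot(*(X-s[:2]).T)-r;X=X[abs(e)<max(1.2,1.5*e.std())]
    print("hole" if h[3]>=0 else "outer",len(k),len(X),s[:2].round(1),r.round(1),"rms",e.std().round(2))
E
```

```text
clock: 18.42
eef_pos: [491.1, -364.4, 89.3]
eef_rot: [-3.141, -0.0, 2.209]
wrist_force: [0.0, -0.7, -0.0]
finger_gap: 94.4
finger_force: 0.0
clock: 19.42
eef_pos: [491.1, -364.6, 89.3]
eef_rot: [-3.142, -0.0, 2.209]
wrist_force: [-0.8, -0.4, -1.2]
finger_gap: 25.5
finger_force: 50.0
outer 221 154 [ 545.  -197.4] 37.2 rms 0.38
hole 118 118 [ 544.8 -197.5] 26.1 rms 0.38
```

```bash
python3 -m creep '0 0 -0.3 0 0 0;0 0 -0.7 0 0 0;0 0 -0.8 0 0 0;0 0 -0.8 0 0 0;0 0 -0.4 0 0 0;0.3 0.41 0 0 0 0;0.517 0.714 0 0 0 0;0.517 0.714 0 0 0 0;0.517 0.714 0 0 0 0;0.434 0.61 0 0 0 0;0.3 0.41 0 0 0 0;0 0 0 0 0 0;0 0 0 0 0 0;0 0 0 0 0 0' 1 50
python3 - <<'E'
from h import *
from cell import manip
ims=[]
for n in ("wrist","scene","top"):
    c=manip.camera(n);np.savez(f"pics/{n}5.npz",**c);im=cv2.cvtColor(c["color"],cv2.COLOR_RGB2BGR)
    if n=="scene": im=cv2.resize(im[70:270,60:330],(756,560))
    if n!="top": cv2.imwrite(f"pics/{n}5.png",im)
E
```

```text
clock: 21.18
eef_pos: [544.0, -197.2, 209.3]
eef_rot: [-3.141, -0.0, 2.208]
wrist_force: [0.0, -0.0, -4.3]
finger_gap: 25.4
finger_force: 50.0
```

View pics/scene5.png

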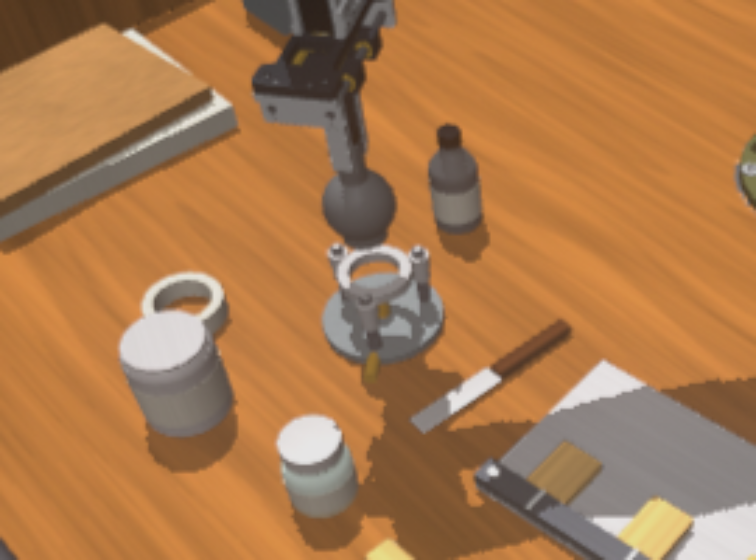

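View pics/wrist5.png

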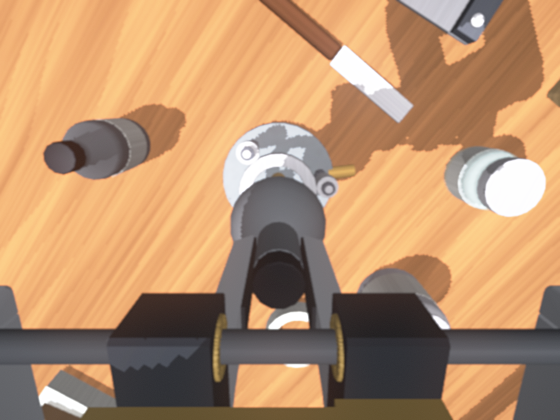

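The flask hangs upright in the grip over the ring (scene crop 358,205; ring 375,272). In the wrist view the belly is at (278,215) with the ring just below it. I'll check the centring from the depth of the belly in both views.

```bash
python3 - <<'E'
from h import *
Q=[]
for n in ("wrist","scene","top"):
    c=load(f"pics/{n}5.npz");P=cloud(c);H=hsv(c)
    d=np.hypot(P[...,0]-544,P[...,1]+197)
    for lab,lo,hi,rr in (("belly",126,186,40),("foot",116,131,40)):
        m=(c["range_z"]>0)&(d<rr)&(P[...,2]>lo)&(P[...,2]<hi)
        m=cv2.erode(m.astype(np.uint8),np.ones((3,3)))>0 if lab=="belly" else m
        q=P[m]
        if len(q)<30: print(n,lab,len(q));continue
        if lab=="belly":
            z=q[:,2]-159;A=np.c_[2*q[:,:2],np.ones(len(q)),z,z*z];b=(q[:,:2]**2).sum(1)
            for _ in range(4):
                s=np.linalg.lstsq(A,b,rcond=None)[0];e=b-A@s;k=abs(e)<2.5*e.std();A,b=A[k],b[k]
            print(n,lab,len(q),s[:2].round(1),"r",np.sqrt(s[2]+s[:2]@s[:2]).round(1),"zrange",q[:,2].min().round(),q[:,2].max().round())
        else: print(n,lab,len(q),q.mean(0).round(1),q[:,2].min().round(1))
    m=(c["range_z"]>0)&(abs(P[...,2]-75)<2.5)&(d<44)
    X=P[m][:,:2];A=np.c_[2*X,np.ones(len(X))]
    if len(X)>30:
        r=d[m];print(n,"ring pts",len(X),"r range",r.min().round(1),r.max().round(1))
# ring outer from scene0 (unoccluded)
c=load("pics/scene0.npz");P=cloud(c);d=np.hypot(P[...,0]-544,P[...,1]+197)
m=((c["range_z"]>0)&(abs(P[...,2]-75)<3)&(d<44)).astype(np.uint8)
cs,hi=cv2.findContours(m,cv2.RETR_CCOMP,cv2.CHAIN_APPROX_NONE)
for k,h in zip(cs,hi[0]):
    if len(k)<25: continue
    X=ray(c,k[:,0],75)[:,:2]
    for _ in range(4):
        A=np.c_[2*X,np.ones(len(X))];s=np.linalg.lstsq(A,(X**2).sum(1),rcond=None)[0];r=np.sqrt(s[2]+s[:2]@s[:2]);e=np.hypot(*(X-s[:2]).T)-r;X=X[abs(e)<max(1.5,1.5*e.std())]
    print("scene0 ring","hole" if h[3]>=0 else "outer",s[:2].round(1),r.round(1),len(X))
E
```

```text
wrist belly 2352 [ 544.3 -198.8] r 34.4 zrange 160.0 186.0
wrist foot 0
wrist ring pts 1345 r range 25.6 44.0
scene belly 315 [ 545.  -195.7] r 32.2 zrange 129.0 185.0
scene foot 50 [ 551.6 -182.5  125.3] 117.3
scene ring pts 182 r range 22.2 43.6
top belly 27
top foot 0
top ring pts 55 r range 25.5 43.6
scene0 ring outer [ 543.6 -194.1] 36.6 44
scene0 ring hole [ 543.1 -194.2] 27.2 36
```

Both views put the flask about 1.5 mm short in y. I'll correct that and lower to just above seating.

```bash
python3 -m creep '0.03 0.022 0 0 0 0;0 0 0.4 0 0 0;0 0 0.4 0 0 0;0 0 0.2 0 0 0;0 0 0.15 0 0 0;0 0 0.15 0 0 0;0 0 0 0 0 0' 1 50 && python3 -m creep '0 0 0.08 0 0 0;0 0 0.08 0 0 0;0 0 0.05 0 0 0;0 0 0 0 0 0' 1 60
```

```text
clock: 22.2
eef_pos: [544.2, -194.9, 157.1]
eef_rot: [-3.141, -0.0, 2.209]
wrist_force: [0.4, -0.1, -3.2]
finger_gap: 25.6
finger_force: 50.0
clock: 22.7
eef_pos: [544.3, -195.0, 148.9]
eef_rot: [-3.141, -0.0, 2.209]
wrist_force: [-0.5, 0.2, -2.5]
finger_gap: 25.0
finger_force: 60.0
```

No contact so far and the foot is inside the ring. Pressing down slowly.

```bash
python3 -m creep '0 0 0.05 0 0 0;0 0 0.05 0 0 0;0 0 0 0 0 0;0 0 0 0 0 0' 1 60; python3 -m creep '0 0 0.07 0 0 0;0 0 0.07 0 0 0;0 0 0.07 0 0 0;0 0 0 0 0 0;0 0 0 0 0 0' 1 60
```

```text
clock: 23.2
eef_pos: [544.4, -195.1, 145.4]
eef_rot: [3.142, 0.0, 2.209]
wrist_force: [-3.1, -1.2, 4.1]
finger_gap: 25.2
finger_force: 60.0
clock: 23.82
eef_pos: [544.4, -195.2, 137.2]
eef_rot: [3.142, 0.001, 2.209]
wrist_force: [-4.4, -0.8, 7.8]
finger_gap: 25.0
finger_force: 60.0
```

```bash
python3 -m creep '0.015 -0.02 0.05 0 0 0;0 0 0.05 0 0 0;0 0 0.05 0 0 0;0 0 0.04 0 0 0;0 0 0 0 0 0;0 0 0 0 0 0;0 0 0 0 0 0' 1 60
```

```text
clock: 24.7
eef_pos: [543.8, -195.4, 130.8]
eef_rot: [3.141, 0.002, 2.209]
wrist_force: [-6.7, -1.1, 16.6]
finger_gap: 25.2
finger_force: 60.0
```

The press force (~20 N including weight) indicates the ring is at its stop. I'll verify visually by measurement, and check the blanks too.

```bash
python3 - <<'E'
from jig import *
from cell import manip
J=np.array([[.99,.1409],[-.1409,.99]]);O=np.array([569.8,200.5])
for n in ("scene","wrist"):
    c=manip.camera(n);P=cloud(c);H=hsv(c);d=np.hypot(P[...,0]-544,P[...,1]+196)
    m=(c["range_z"]>0)&(d>29)&(d<37)&(P[...,2]>48)&(P[...,2]<80)&(H[...,2]>120)
    print(n,"ring-zone z hist",np.histogram(P[m][:,2],bins=range(48,82,3))[0].tolist())
    b=(c["range_z"]>0)&(d<40)&(P[...,2]>76)&(P[...,2]<106);q=P[b];z=q[:,2]-81
    s=np.linalg.lstsq(np.c_[2*q[:,:2],np.ones(len(q)),z,z*z],(q[:,:2]**2).sum(1),rcond=None)[0];print(" belly",len(q),s[:2].round(1))
    if n=="scene":
        m=(H[...,0]<32)&(H[...,1]>60)&(H[...,1]<190)&(H[...,2]>60);m[:195]=0;m[315:]=0;m[:,:225]=0;m[:,385:]=0
        for r in rects(c,m,20,60,1200): print(r,(J@(np.array(r[1:3])-O)).round(1))
        cv2.imwrite("pics/fin.png",cv2.resize(cv2.cvtColor(c["color"],cv2.COLOR_RGB2BGR)[80:320,100:400],(750,600)))
print(manip.read_state()["wrist_force"])
E
```

```text
scene ring-zone z hist [0, 2, 7, 39, 17, 0, 0, 0, 1, 0, 3]
 belly 280 [ 543.7 -195.2]
([330, 281], 525.9, 301.6, 58.6, 46.2, 8.2) [-29.2 106.3]
([294, 259], 539.5, 198.3, 59.6, 47.8, 7.8) [-30.3   2.1]
([261, 239], 554.1, 95.0, 59.5, 49.6, 7.7) [ -30.4 -102.2]
wrist ring-zone z hist [13, 26, 23, 683, 132, 0, 0, 2, 6, 9, 10]
 belly 2692 [ 543.9 -197. ]
[-6.66379117 -0.8731215  15.99766027]
```

View pics/fin.png

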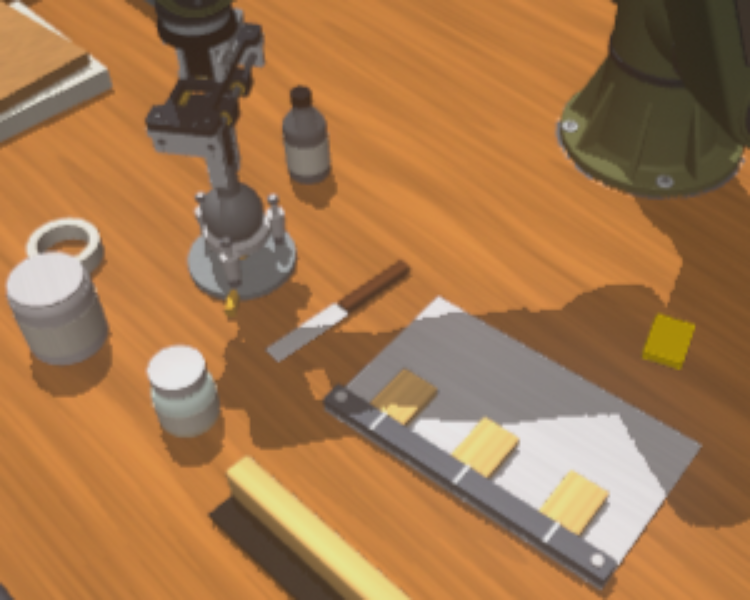

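The flask (235,215) sits upright in the ring. The ring measures ~59 mm high, which is at its stop (75−16), and the flask is about 1 mm off its axis. The blanks are at x ≈ −30 mm and within ~2–3 mm of their marks (scene camera). Handing in.

```bash
python3 -c "
from cell import manip
print(manip.sign_off())"
```

```text
the job is handed in; nothing more can be done
None
```

The job is handed in: by my camera measurements the three blanks are flush and square at their marks, and the arm is holding the flask pressed down in the ring at its stop (the hand-in gave no verdict).

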